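Draw the treated eggs out of the UV cabinet

ROBOT

A 6-joint arm with a two-finger parallel gripper is mounted at the origin on a cart in front of the work surface, level with it; the furniture and walls round the work are solid. World frame = base frame: x ahead of the robot, y to its left, z up, the work surface at z = 0. Lengths are in m, angles in degrees, forces in N, time in s.
With the tool pointing down it reaches from about 0.325 to 0.775 m from the base axis. Payload 5.5 kg.
Tool frame: the origin (TCP) lies at the centre of the arm's flange, where the gripper is bolted on; the fingertips stand 182 mm ahead of it and the grasp point (between the pads) lies 163 mm ahead of it; z points along the fingers, y is the line along which they close (so a half turn about z gives the same grasp; the last joint's range is limited). The gripper opens to 88 mm and grips with 3 to 60 N. Pads are 20 mm wide; open, the fingers measure 115 mm over their backs; the gripper's body (75 mm by 178 mm) begins 61 mm behind the grasp point.
Start: joints at [-69.54, 5.22, 70.514, -0, 104.267, -3.249], TCP at [0.241, -0.549, 0.405] pointing down, gripper open.
Joint ranges: [-164.24, 164.24], [-49.07, 125.15], [9.68, 141.18], [-86.29, 266.29], [3.28, 154.24], [-151.56, 151.56]. Speed limits (degrees/s): [147.25, 147.25, 172.46, 180, 180, 180].

INTERFACE

Orientations are given as [roll, pitch, yaw] about the fixed x, y, z axes, in that order (R = Rz(yaw) Ry(pitch) Rx(roll)).
In Python, from station import r gives the robot as it stands. The module is installed in compiled form; this text tells all that it offers. Calls block until the motion is done:
- r.reach(position, orientation): joint-space move of the TCP to a pose.
- r.servo_line(position, rotation=None, speed=0.15): straight line of the TCP; rotation=None keeps the orientation; speed is the mean speed in m/s.
- r.move_joints(angles): joint-space move.
- r.let_go() and r.grab(squeeze=None): open the fingers fully, or close them until they stop; squeeze is the grip in N (None keeps the last).
- r.wait(seconds).
- r.inverse_kinematics(position, orientation): joint angles nearest the present ones, or None.
- r.sense(): the state.
- r.snapshot(name): name is "scene" or "side" or "wrist"; returns a dict with "frame" (400x640x3 uint8, red, green, blue), "fx", "fy", "cx", "cy" (pixels), "R" (3x3) and "t" (3): a world point X has camera coordinates R X + t. Camera axes: x right, y down, z forward; pixel columns grow to the right and rows downward; lengths in m; the calibration is good to about 2 mm. The wrist camera is an equidistant fisheye: a pixel r from the principal point sees the ray r / f radians off the axis. A picture is of the moment at which its call begins. There is no depth.
A pose or a line that the arm cannot do raises r.IKError and nothing moves.
- r.hand_in(): hands the job in; it is judged then, once.
The state is a dict: "clock": time; "joints": joint angles; "joint_vel": joint speeds; "joint_torque": joint torques, N m; "tcp_pos": TCP position; "orientation": TCP orientation; "contact_force": force on the tool from outside, world axes, zero at the start; "torque": the same for the moment, N m; "opening": finger opening in m; "gripper_force": force on a finger pad.
Only numpy, scipy, OpenCV 4.12 (cv2) and the standard library are available. Lean on these libraries where they do the work, as an engineer would, in place of code of your own. Each camera call takes 0.05 s, during which the arm holds its last target. There are 200 camera calls.

TASK

The eggs in the small two-bay UV cabinet have had their time. First switch the lamp off by pressing down the raised front half of the rocker on the roof; then hook a fingertip behind the upturned lip of the tray that has the eggs in it and draw that tray smoothly out to its stop. Do not pinch the lip, touch or jolt the eggs, pull out the empty tray, or disturb the things beside the cabinet.

Things in the scene. Friction and masses are not known exactly. Their poses are not given: they have to be found in the camera images.
- cabinet: Grey sheet-metal UV cabinet, fixed, 170 (x) x 280 (y) x 112 mm high, with a 132 mm high box along its back. Origin under its centre, on the table; trays come out of its front face, at own x = -85 mm, along own -x. Two bays at own y = +68 and -68 mm with a clear roof window each: one tray holds four eggs, the other is empty; which bay is which varies.
- lamp_switch (a joint): Rocker on the middle strip of the roof: dark grey paddle 58 x 26 mm in a black bezel, long side along the cabinet's x, pivot at cabinet x = -46 mm, y = 0, 120 mm above the table. 0 = lamp on, front half raised; 0.32 rad = lamp off, front half pressed down to its end stop. Stays where it is left; about 2.5 N on the front half moves it.
- switch_front (a point): Point on the top of the rocker's front half (the half towards the robot), 19 mm in front of its pivot; moves with the paddle, about 129 mm above the table with the lamp on and 123 mm with it off. Press straight down here.
- loaded_tray (a joint): Travel of the tray with the eggs along its rails: 0 = home, 0.12 m = on its outer stop; grows towards the cabinet's -x. About 2 N of rail friction; it stays where it is left.
- empty_tray (a joint): The same for the tray without eggs.
- loaded_tray_channel (a point): Centre of the floor of the finger channel before the egg tray's front panel, 76 mm above the table; moves with the tray, axes as the cabinet's. Channel open above and at its ends, 36 mm wide (x), 110 mm long (y), between the panel (top 100 mm above table) and the lip (top 21 mm above channel floor). Cabinet roof: 36 mm above this floor, begins 22 mm behind this point when the tray is home.
- empty_tray_channel (a point): The same for the empty tray, whose channel and lip are alike.
- loaded_tray_lip_back: Rear half of the egg tray's upturned aluminium lip (whole lip 8 mm thick, 110 mm long): its face towards the cabinet is what the fingertip pulls on. Origin at the foot of that face, mid-length, 76 mm above the table; the lip's top is 21 mm higher.
- loaded_tray_lip_front: Front half of the same lip, the face towards the robot; same origin. It needs no touch.
- tray_egg_1: Brown hen's egg, about 43 mm across and 56 mm tall, standing point down in a cup of the egg tray, its top about 70 mm above the table; origin at its lower tip, z up along it. Loose: a jolt or a touch can tip it.
- tray_egg_2: Brown hen's egg, about 43 mm across and 56 mm tall, standing point down in a cup of the egg tray, its top about 70 mm above the table; origin at its lower tip, z up along it. Loose: a jolt or a touch can tip it.
- tray_egg_3: Brown hen's egg, about 43 mm across and 56 mm tall, standing point down in a cup of the egg tray, its top about 70 mm above the table; origin at its lower tip, z up along it. Loose: a jolt or a touch can tip it.
- tray_egg_4: Brown hen's egg, about 43 mm across and 56 mm tall, standing point down in a cup of the egg tray, its top about 70 mm above the table; origin at its lower tip, z up along it. Loose: a jolt or a touch can tip it.
- cup_1 (a point): Where the origin of tray_egg_1 is when it sits in its cup; moves with the egg tray.
- cup_2 (a point): Where the origin of tray_egg_2 is when it sits in its cup; moves with the egg tray.
- cup_3 (a point): Where the origin of tray_egg_3 is when it sits in its cup; moves with the egg tray.
- cup_4 (a point): Where the origin of tray_egg_4 is when it sits in its cup; moves with the egg tray.
- tally_counter: Bystander: round pale hand counter, 52 x 45 x 22 mm, lying right of the work. Origin under its centre.
- date_stamp: Bystander: hand stamp with a dark red knob handle, 26 x 46 x 86 mm, standing. Origin under its centre.
- grease_tin: Bystander: flat round tin with a green lid, 68 mm across, 30 mm high, standing. Origin under its centre.

How it is judged:
By the outcome, as a careful person would: the job done as asked, in the order asked, and still so for the second after the job is handed in, with the robot touching nothing.
It also fails if it takes over 38 s, if anything falls off the work surface, if the arm or the gripper's body presses on something with over 40 N, if the wrist force passes 120 N, or if a joint passes its speed limit or range.

## Working session

There is one attempt and no reset: what is moved stays moved. The work goes in short steps, each a Python script; the robot and the scene stay as the last script left them, time stands still between calls to the robot, and variables do not carry over. Pictures are saved under pics/ and viewed, at most 10 in all, crops included, and the job is handed in when it is done.

```bash
mkdir -p pics
python3 - <<'E'
from station import r
import cv2,pickle
for n in("scene","side"):
    s=r.snapshot(n); cv2.imwrite(f"pics/{n}0.png",s["frame"][:,:,::-1]); pickle.dump(s,open(f"{n}0.pkl","wb"))
    print(n,s["fx"],s["cx"],s["cy"],s["R"],s["t"])
print(r.sense())
E
```

```text
scene 467.7451810227631 323.6383960976561 205.1207755741338 [[-8.66516543e-01 -4.99148212e-01 -3.78892337e-04]
 [-3.46616611e-01  6.02269001e-01 -7.19116802e-01]
 [ 3.59174061e-01 -6.22995275e-01 -6.94889114e-01]] [0.49549253 0.26448736 0.94910881]
side 402.2473123629979 324.88750315682154 198.65862196939364 [[-0.93059823 -0.36558764 -0.01823743]
 [-0.23009324  0.62299432 -0.74761967]
 [ 0.28468233 -0.69153724 -0.66387666]] [0.53526153 0.21346778 0.91392051]
{'clock': 0.1, 'joints': array([-6.95404869e+01,  5.26042009e+00,  7.05744125e+01, -5.58674326e-04,
        1.04266470e+02, -3.24841705e+00]), 'joint_vel': array([ 0.07333824, -0.07703707, -0.12964751, -0.08683462,  0.00675206,
       -0.03336365]), 'joint_torque': array([ 3.00534142e-03, -4.47857344e+01, -4.07570171e+01,  6.99211797e-02,
        2.84181040e-02, -1.17674567e-04]), 'tcp_pos': array([ 0.24126528, -0.54942134,  0.40360827]), 'orientation': array([-1.79898829e+02, -5.19952099e-03,  2.37077884e+01]), 'contact_force': array([-0.02256919, -1.34189168, -0.51379463]), 'torque': array([-0.00493106, -0.03886935, -0.02066324]), 'gripper_force': 0.0, 'opening': 0.08744767789412569}
```

View pics/scene0.png

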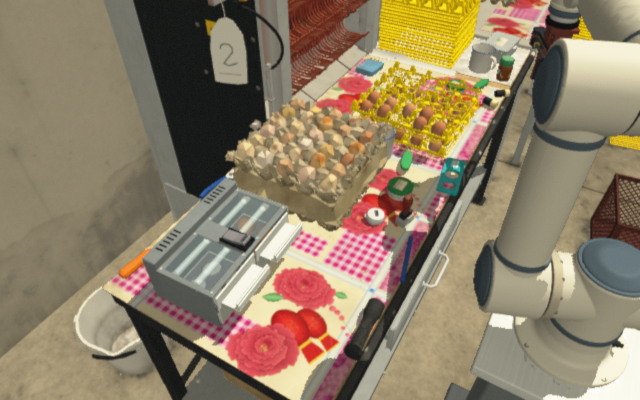

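View pics/side0.png

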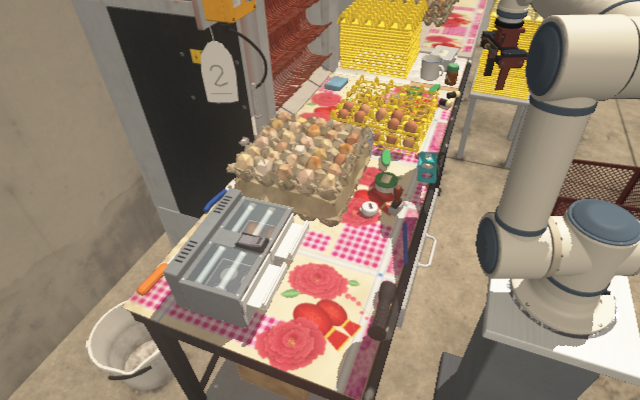

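Both views show the cabinet at the left edge of the table (scene px 145–300 × 180–320), with the rocker near (237,237). I'll zoom in for corners and eggs.

Run:
```python
import cv2
a=cv2.imread("pics/scene0.png")[170:330,130:320]
cv2.imwrite("pics/c1.png",cv2.resize(a,None,fx=3.7,fy=3.7,interpolation=cv2.INTER_CUBIC))
```

```text
(no output)
```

View pics/c1.png

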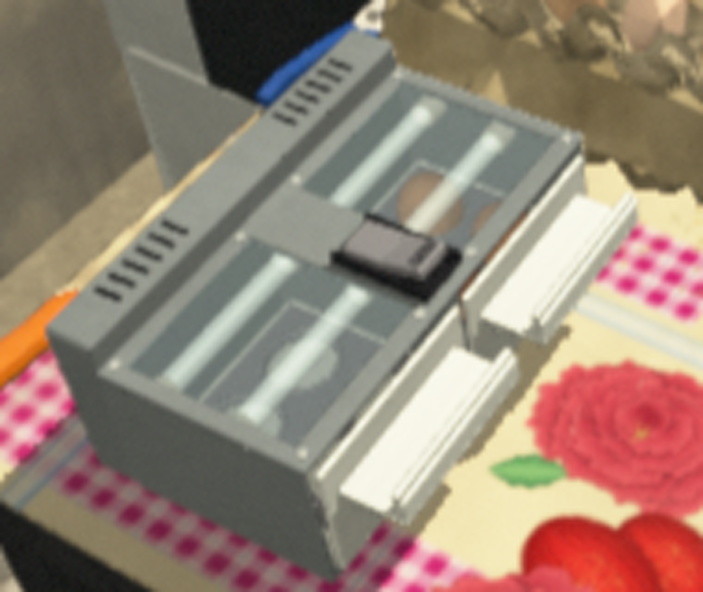

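The crop shows brown eggs only in the far bay (crop ≈(430,200)). The near bay is empty. Front roof corners are at crop (310,462) and (580,135), with the rocker at (395,255).

```bash
cat > h.py <<'E'
import numpy as np,pickle
def ray(s,px,z):
    R,t=np.array(s["R"]),np.array(s["t"]); c=-R.T@t
    d=R.T@np.array([(px[0]-s["cx"])/s["fx"],(px[1]-s["cy"])/s["fy"],1]); return c+d*(z-c[2])/d[2]
def proj(s,X):
    p=np.array(s["R"])@X+s["t"]; return [s["fx"]*p[0]/p[2]+s["cx"],s["fy"]*p[1]/p[2]+s["cy"]]
E
python3 - <<'E'
from h import *
s=pickle.load(open("scene0.pkl","rb"))
P={}
for n,c,z in [("near",(310,465),.112),("far",(582,137),.112),("liptopnear",(402,515),.097),("liptopfar",(510,350),.097),("egglipnear",(540,338),.097),("egglipfar",(633,200),.097),("bezelc",(398,258),.120)]:
    P[n]=ray(s,(c[0]/3.7+130,c[1]/3.7+170),z);print(n,P[n].round(4))
d=P["near"]-P["far"];print(np.linalg.norm(d),np.degrees(np.arctan2(-d[0],d[1])))
E
```

```text
near [0.6186 0.335  0.112 ]
far [0.6297 0.0641 0.112 ]
liptopnear [0.5672 0.3285 0.097 ]
liptopfar [0.5808 0.2131 0.097 ]
egglipnear [0.5712 0.1978 0.097 ]
egglipfar [0.5825 0.0818 0.097 ]
bezelc [0.6612 0.2045 0.12  ]
0.2711136577340286 2.3369280548669358
```

Run:
```python
from station import r
import cv2,pickle
r.reach([0.52,0.17,0.43],[180,0,4])
r.grab(5)
s=r.snapshot("wrist"); cv2.imwrite("pics/w1.png",s["frame"][:,:,::-1]); pickle.dump(s,open("w1.pkl","wb"))
q=r.sense();print(s["fx"],s["cx"],s["cy"],s["R"],s["t"],q["clock"],q["tcp_pos"],q["opening"],q["contact_force"],q["joints"])
```

```text
309.70691628693146 322.63405365263156 198.8977949489897 [[ 7.02467498e-02 -9.97529581e-01 -3.58646634e-04]
 [-9.65974130e-01 -6.81142992e-02  2.49508360e-01]
 [-2.48916399e-01 -1.71807080e-02 -9.68372578e-01]] [0.13169057 0.47654702 0.54564636] 4.2167 [0.51999703 0.16998705 0.42998085] 0.00019758720889897867 [-0.11318632 -0.13333775  0.18502226] [ 1.45395008e+01 -2.57493061e+00  7.58522066e+01 -2.59475828e-04
  1.06724094e+02  1.00542191e+02]
```

View pics/w1.png

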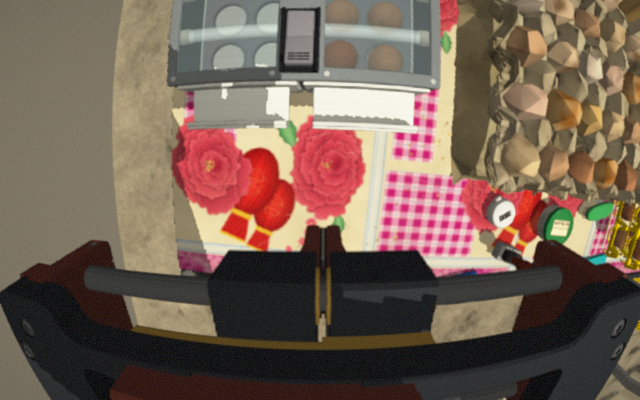

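Wrist view confirms eggs in the right (-y) bay. Rocker bezel front corners are at (279,71) and (320,73), roof front corners at (168,86) and (440,89), and the egg tray lip runs from (312,126) to (415,131).

```bash
cat >> h.py <<'E'
def fray(s,px,z):
    R,t=np.array(s["R"]),np.array(s["t"]); c=-R.T@t
    u=np.array([px[0]-s["cx"],px[1]-s["cy"]]); th=np.linalg.norm(u)/s["fx"]; u=u/np.linalg.norm(u)
    d=R.T@np.array([*(u*np.sin(th)),np.cos(th)]); return c+d*(z-c[2])/d[2]
E
python3 - <<'E'
from h import *
import cv2
s=pickle.load(open("w1.pkl","rb"))
for n,p,z in [("roofL",(168,86),.112),("roofR",(440,89),.112),("bezFL",(279,71),.115),("bezFR",(320,73),.115),("bezBL",(281,8),.115),("bezBR",(320,9),.115),("lipL",(312,125),.097),("lipR",(415,131),.097),("elipL",(193,123),.097),("elipR",(290,127),.097)]:
    print(n,fray(s,p,z).round(4))
a=cv2.imread("pics/w1.png")[0:150,160:450]
cv2.imwrite("pics/c2.png",cv2.resize(a,None,fx=2.75,fy=2.75,interpolation=cv2.INTER_CUBIC))
E
```

```text
roofL [0.619  0.3353 0.112 ]
roofR [0.6309 0.0597 0.112 ]
bezFL [0.6325 0.2177 0.115 ]
bezFR [0.6324 0.179  0.115 ]
bezBL [0.6973 0.2212 0.115 ]
bezBR [0.6976 0.1836 0.115 ]
lipL [0.5819 0.1836 0.097 ]
lipR [0.5854 0.0777 0.097 ]
elipL [0.5798 0.3105 0.097 ]
elipR [0.5786 0.2056 0.097 ]
```

View pics/c2.png

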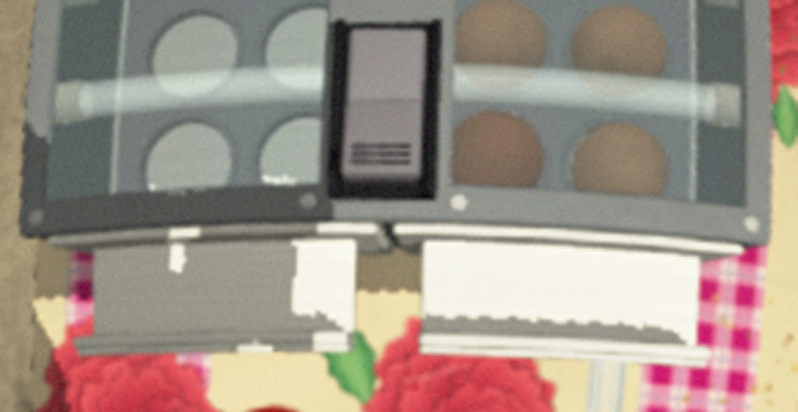

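Run:
```python
from station import r
import cv2,pickle
O=[180,0,2.7]; x,y=.643,.199
r.reach([x,y,.182+.160],O)
r.servo_line([x,y,.182+.135],speed=.08)
f0=r.sense()["contact_force"]
z=.135
while z>.1205:
    z-=.0015; r.servo_line([x,y,.182+z],speed=.03)
    q=r.sense(); f=(q["contact_force"]-f0).round(1); print(round(z,4),q["tcp_pos"][2].round(4)-.182,f)
    if f[2]>14: break
r.servo_line([x,y,.182+.150],speed=.08)
r.servo_line([.60,y,.182+.165],speed=.15)
for n in("scene","wrist"):
    s=r.snapshot(n);pickle.dump(s,open(n+"2.pkl","wb")); cv2.imwrite(f"pics/{n}2.png",s["frame"][:,:,::-1])
a=cv2.imread("pics/scene2.png")[190:310,180:320];b=cv2.imread("pics/wrist2.png")[0:120,230:400]
a=cv2.resize(a,(560,480),interpolation=cv2.INTER_CUBIC)
cv2.imwrite("pics/c3.png",a); print(r.sense()["clock"])
```

```text
0.1335 0.13380000000000003 [-0.1  0.3 -0.2]
0.132 0.13190000000000002 [ 1.4 -0.2  0.1]
0.1305 0.13069999999999998 [-0.4 -1.5  1.6]
0.129 0.129 [-1.3  0.1  1.6]
0.1275 0.12730000000000002 [-1.6 -0.   2. ]
0.126 0.12569999999999998 [ 0.7 -0.1  1.4]
0.1245 0.1245 [-0.3 -0.8  2.6]
0.123 0.12390000000000001 [-1.8 -0.6  6. ]
0.1215 0.12380000000000002 [-5.8 -1.2  9.5]
0.12 0.12359999999999999 [-7.  -2.7 13.7]
8.9167
```

View pics/c3.png

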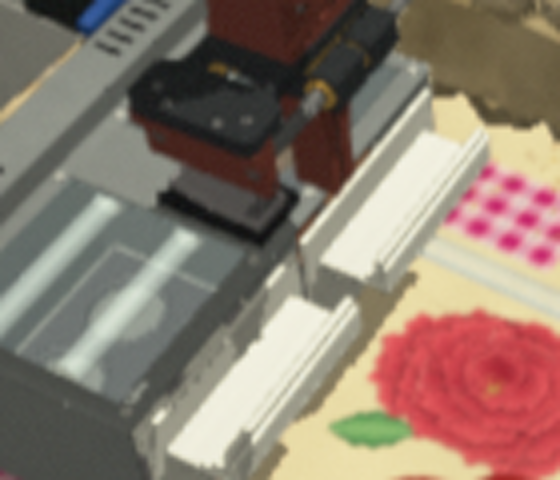

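View pics/wrist2.png

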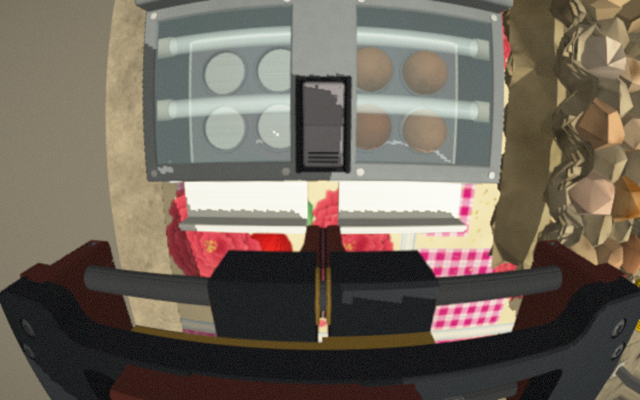

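The rocker gave about 2 N through its travel, then a hard stop at 0.1238, which fits lamp off; the front now sits down in the bezel. Wrist view: roof corners at (148,180) and (500,180), egg lip front edge (338,233)–(465,231). I'll refine the channel position and hook the lip.

Run:
```python
from h import *
s=pickle.load(open("wrist2.pkl","rb"))
for n,p,z in [("roofL",(148,180),.112),("roofR",(500,180),.112),("lipL",(339,232),.097),("lipR",(465,232),.097),("elipL",(180,230),.097),("elipR",(306,232),.097),("bezFL",(295,170),.115),("bezFR",(350,171),.115)]:
    print(n,fray(s,p,z).round(4))
```

```text
roofL [0.621 0.336 0.112]
roofR [0.6343 0.0588 0.112 ]
lipL [0.5821 0.1837 0.097 ]
lipR [0.5851 0.0755 0.097 ]
elipL [0.5754 0.3175 0.097 ]
elipR [0.5808 0.2096 0.097 ]
bezFL [0.6327 0.2181 0.115 ]
bezFR [0.6338 0.1801 0.115 ]
```

Run:
```python
from station import r
import numpy as np,cv2,pickle
a=np.radians(2.6); ax=np.array([np.cos(a),np.sin(a),0]); O=[180,0,2.6]
c=np.array([.608,.130,.182])
up=lambda h:c+[0,0,h]
r.reach(up(.150),O); f0=r.sense()["contact_force"]
for h in(.105,.094,.084):
    r.servo_line(up(h),speed=.06); q=r.sense(); f=q["contact_force"]-f0; print(h,f.round(1))
    if np.abs(f).max()>6: raise SystemExit("contact")
p=up(.084); d=0
def go(d,v):
    r.servo_line(p-ax*d,speed=v); q=r.sense(); f=q["contact_force"]-f0
    print(round(d,4),(-(q["tcp_pos"]-p)@ax).round(4),f.round(1)); return f@ax
while d<.014:
    d+=.001
    if go(d,.012)>1.8: break
print(q["clock"])
s=r.snapshot("wrist"); cv2.imwrite("pics/w4.png",s["frame"][:,:,::-1])
```

```text
0.105 [-0.9 -0.4  0.6]
0.094 [-0.6  0.5  0.2]
0.084 [-0.6  0.3  0.8]
0.001 0.001 [-0.8 -0.3  0.4]
0.002 0.002 [-0.4  0.  -0.7]
0.003 0.003 [-0.1 -0.2  0.4]
0.004 0.0041 [-1.1 -0.8  0.4]
0.005 0.005 [-1.2 -0.1  0.1]
0.006 0.006 [-0.4  0.2  0.3]
0.007 0.007 [ 0.9 -0.2 -0.7]
0.008 0.008 [ 0.6 -0.6 -0.1]
0.009 0.0091 [ 1.2 -1.4  0.1]
0.01 0.0101 [ 0.5 -0.2 -0.6]
0.011 0.0111 [-0.1 -0.4 -0.9]
0.012 0.0121 [-0.2  0.5  0.2]
0.013 0.0131 [ 0.8  0.1 -0.2]
0.014 0.0141 [-0.8 -0.2 -0.3]
10.85
```

Run:
```python
import cv2
from station import r
a=cv2.imread("pics/w4.png")[90:250,240:480]
s=r.snapshot("scene")["frame"][190:310,200:340,::-1]
cv2.imwrite("pics/c4.png",cv2.vconcat([cv2.resize(a,(450,300),interpolation=2),cv2.resize(s,(450,300),interpolation=2)]))
```

```text
(no output)
```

View pics/c4.png

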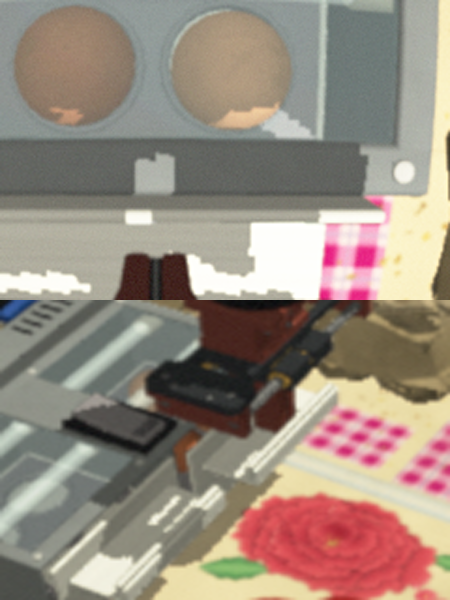

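The fingers are in the egg tray's channel with the scene undisturbed. I'll continue slowly, then pull smoothly.

Run:
```python
from station import r
import numpy as np,cv2,pickle
a=np.radians(2.6); ax=np.array([np.cos(a),np.sin(a),0])
p=np.array([.608,.130,.182+.084])
def go(d,v):
    r.servo_line(p-ax*d,speed=v); q=r.sense(); f=q["contact_force"]
    print(round(d,4),(-(q["tcp_pos"]-p)@ax).round(4),f.round(1),q["clock"]); return f@ax
go(.018,.012); go(.022,.012)
go(.120,.035)
d=.120; n=0
while d<.150:
    d+=.001
    if go(d,.015)>6: break
for n in("scene","wrist"):
    s=r.snapshot(n);pickle.dump(s,open(n+"5.pkl","wb")); cv2.imwrite(f"pics/{n}5.png",s["frame"][:,:,::-1])
w=cv2.imread("pics/wrist5.png")[0:260,130:550]; s=cv2.imread("pics/scene5.png")[180:320,170:330]
cv2.imwrite("pics/c5.png",cv2.hconcat([cv2.resize(w,(480,300)),cv2.resize(s,(320,300),interpolation=2)]))
```

```text
0.018 0.0182 [ 0.4  0.3 -0.2] 14.9333
0.022 0.0221 [-0.9  1.4 -0.3] 15.4167
0.12 0.1199 [2.2 1.1 0.9] 18.3667
0.121 0.1211 [0.1 0.6 2. ] 18.6167
0.122 0.1221 [ 0.3  0.  -0. ] 18.8667
0.123 0.1231 [ 1.  -0.4  0.4] 19.1167
0.124 0.1241 [-0.5 -0.4  0.6] 19.3667
0.125 0.1251 [ 0.9 -0.8  0.1] 19.6167
0.126 0.1261 [-0.3 -0.1  0.3] 19.8667
0.127 0.1269 [ 2.7 -0.4 -1.7] 20.1167
0.128 0.1274 [ 8.2  0.7 -3.3] 20.3667
```

View pics/c5.png

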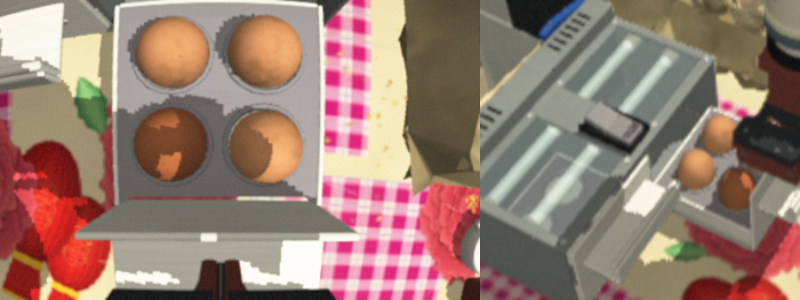

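The tray is fully out on its stop with all four eggs upright. Next: back off, lift clear, and check the rocker and tray.

Run:
```python
from station import r
import numpy as np,cv2
a=np.radians(2.6); ax=np.array([np.cos(a),np.sin(a),0])
p=np.array([.608,.130,.182+.084])-ax*.120
r.servo_line(p,speed=.02); r.servo_line(p+[0,0,.04],speed=.05); r.servo_line(p+[-.06,0,.12],speed=.12)
s=r.snapshot("scene")["frame"][:,:,::-1]; o=cv2.imread("pics/scene0.png")
f=lambda i:cv2.resize(i[215:260,210:280],(400,257),interpolation=2)
g=cv2.resize(s[160:340,130:410],(800,340),interpolation=2)
cv2.imwrite("pics/c6.png",cv2.vconcat([cv2.hconcat([f(o),f(s)]),g])); q=r.sense();print(q["clock"],q["contact_force"])
```

```text
23.0 [-0.20109638 -0.28165954 -0.42904153]
```

View pics/c6.png

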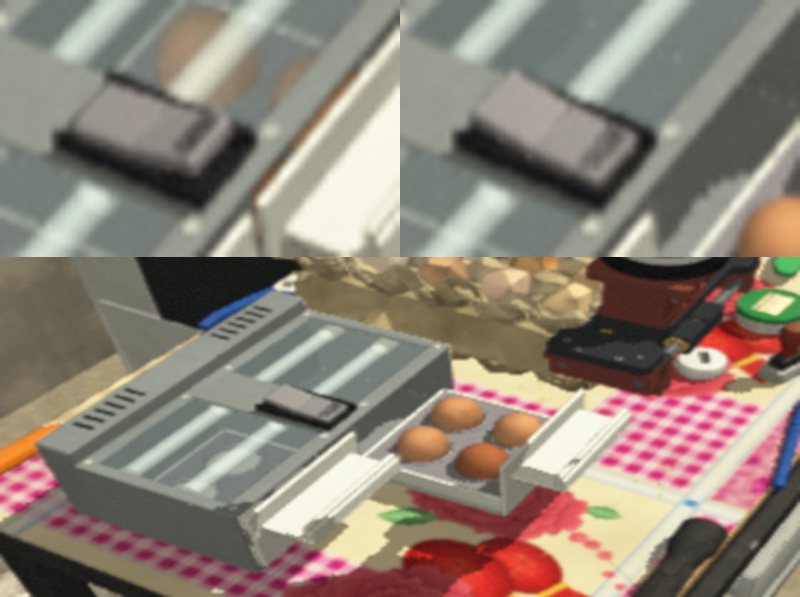

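The rocker's front is down and its back raised. The egg tray is out with its eggs upright, the empty tray is home, and the bystanders are untouched.

```bash
python3 -c "
from station import r
print(r.hand_in())"
```

```text
the job is handed in; nothing more can be done
None
```

The job is handed in: I switched the lamp off first, then drew the egg tray out to its stop; the last picture shows all four eggs upright, the empty tray still home and the bystanders where they were.

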